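# Touch-test two freshly painted model roofs

### The job

Check whether the paint on the model houses is dry: lightly rest the fingertips on top of the yellow roof for about half a second, then do the same on top of the red roof, and finish with the hand lifted well clear. Do not press hard, and do not grasp, lift or shift any model. Leave the blue and black models, the brush jar and the tape roll untouched.

Things in the scene. Friction and masses are not known exactly. Their poses are not given: they have to be found in the camera images.
- yellow_top (a point): centre of the top face of the flat yellow roof (to be tested), 70 mm above the table; z is the roof's normal (up), x and y run along its edges. The roof is a stiff slab 70 x 70 mm, 8 mm thick, bedded on soft foam strips: it starts to give at about 0.5 N, sinks level by about 1.7 mm for each further newton, springs back up when let go, and comes to a hard stop when 10 mm down (about 6.5 N); this point sinks with it
- yellow_model: small loose architectural model: grey base plate 80 x 80 x 4 mm, white walls 62 x 62 mm, flat yellow roof 70 x 70 mm, 70 mm tall in all, 0.18 to 0.32 kg, rigid but for the soft bedding of its roof, a 12 mm gap of foam between walls and roof; origin under the centre of its base, z up. It stands loose on the table
- red_top (a point): centre of the top face of the flat red roof (to be tested), 90 mm above the table; z is the roof's normal (up), x and y run along its edges. The roof is a stiff slab 70 x 70 mm, 8 mm thick, bedded on soft foam strips: it starts to give at about 0.5 N, sinks level by about 1.7 mm for each further newton, springs back up when let go, and comes to a hard stop when 10 mm down (about 6.5 N); this point sinks with it
- red_model: small loose architectural model: grey base plate 80 x 80 x 4 mm, white walls 62 x 62 mm, flat red roof 70 x 70 mm, 90 mm tall in all, 0.18 to 0.32 kg, rigid but for the soft bedding of its roof, a 12 mm gap of foam between walls and roof; origin under the centre of its base, z up. It stands loose on the table
- blue_top (a point): centre of the top face of the flat blue roof (bystander, not to be touched), 60 mm above the table; z is the roof's normal (up), x and y run along its edges. The roof is a stiff slab 70 x 70 mm, 8 mm thick, bedded on soft foam strips: it starts to give at about 0.5 N, sinks level by about 1.7 mm for each further newton, springs back up when let go, and comes to a hard stop when 10 mm down (about 6.5 N); this point sinks with it
- blue_model: small loose architectural model: grey base plate 80 x 80 x 4 mm, white walls 62 x 62 mm, flat blue roof 70 x 70 mm, 60 mm tall in all, 0.18 to 0.32 kg, rigid but for the soft bedding of its roof, a 12 mm gap of foam between walls and roof; origin under the centre of its base, z up. It stands loose on the table
- black_top (a point): centre of the top face of the flat black roof (bystander, not to be touched), 100 mm above the table; z is the roof's normal (up), x and y run along its edges. The roof is a stiff slab 70 x 70 mm, 8 mm thick, bedded on soft foam strips: it starts to give at about 0.5 N, sinks level by about 1.7 mm for each further newton, springs back up when let go, and comes to a hard stop when 10 mm down (about 6.5 N); this point sinks with it
- black_model: small loose architectural model: grey base plate 80 x 80 x 4 mm, white walls 62 x 62 mm, flat black roof 70 x 70 mm, 100 mm tall in all, 0.18 to 0.32 kg, rigid but for the soft bedding of its roof, a 12 mm gap of foam between walls and roof; origin under the centre of its base, z up. It stands loose on the table
- brush_jar: bystander: loose blue jar, 70 mm in diameter, 100 mm tall, with brushes standing in it up to 170 mm above the table; origin under its centre
- tape_roll: bystander: loose tan roll of tape lying flat, 100 mm outside diameter, 25 mm tall; origin under its centre

How it is judged:
By the outcome, as a careful person would: the job done as asked, in the order asked, and still so for the second after the job is handed in, with the robot touching nothing.
It also fails if it takes over 50 s, if anything falls off the work surface, if the arm or the gripper's body presses on something with over 40 N, if the wrist force passes 120 N, or if a joint passes its speed limit or range.

### The arm

A 6-joint arm with a two-finger parallel gripper is mounted at the origin on the work surface. World frame = base frame: x ahead of the robot, y to its left, z up, the work surface at z = 0. Lengths are in m, angles in rad, forces in N, time in s.
With the tool pointing down it reaches from about 0.425 to 1.125 m from the base axis. Payload 14.9 kg.
Tool frame: the origin (TCP) lies midway between the tips of the shut fingers; the grasp point (between the pads) lies 19 mm behind it; z points along the fingers, y is the line along which they close (so a half turn about z gives the same grasp; the last joint's range is limited). The gripper opens to 91 mm and grips with 3 to 60 N. Pads are 32 mm wide; open, the fingers measure 118 mm over their backs; the gripper's body (76 mm by 178 mm) begins 60 mm behind the grasp point.
Start: joints at [1.108, 0.379, 1.734, -0, 1.028, -0.033], TCP at [0.292, 0.636, 0.214] pointing down, gripper open.
Joint ranges: [-2.77, 2.77], [-0.74, 2.19], [0, 2.66], [-1.06, 4.2], [0.31, 2.87], [-3.08, 3.08]. Speed limits (rad/s): [1.89, 1.89, 2.39, 3.14, 3.14, 3.14].

### API

Orientations are given as a unit quaternion [w, x, y, z].
In Python, from station import r gives the robot as it stands. The module is installed in compiled form; this text tells all that it offers. Calls block until the motion is done:
- r.movep(position, orientation): joint-space move of the TCP to a pose.
- r.move_linear(position, orientation=None, vel=0.15): straight line of the TCP; orientation=None keeps the orientation; vel is the mean speed in m/s.
- r.goto_joints(angles): joint-space move.
- r.gripper_open() and r.gripper_close(grip_force=None): open the fingers fully, or close them until they stop; grip_force is the grip in N (None keeps the last).
- r.sleep(seconds).
- r.inverse_kinematics(position, orientation): joint angles nearest the present ones, or None.
- r.state(): the state.
- r.grab_frame(name): name is "scene" or "top"; returns a dict with "frame" (420x560x3 uint8, blue, green, red), "intrinsics" (3x3 intrinsics, pixels), "xyz" and "attitude" of the camera in the world. Camera axes: x right, y up, looking along -z (the intrinsics and any distortion apply to the point x, -y, -z); pixel columns grow to the right and rows downward; lengths in m; the calibration is good to about 2 mm. A picture is of the moment at which its call begins. There is no depth.
A pose or a line that the arm cannot do raises r.Unreachable and nothing moves.
- r.finish_job(): hands the job in; it is judged then, once.
Trained networks look in the newest picture that a camera, given by its name, has taken for a name from the list of things; names that differ only in an ending like _2 or _b are one class to them, and where a whole thing is asked for, a point or a joint stands for the part that bears it (a point fixed in the world has none). Each returns a list of dicts, best first, with "score" (0 to 1); they miss things now and then, are a little off and sometimes report something else, mostly with a low value. They report only what shows in the picture. A call takes as long as a camera call.
- r.silhouettes(camera, label): "region" (420x560 bool, what is visible of it) and "bbox" ([left, top, width, height] in pixels, round what is visible of it).
The state is a dict: "time": time; "joint_positions": joint angles; "dq": joint speeds; "joint_efforts": joint torques, N m; "position": TCP position; "eef_rot": TCP orientation; "ft_force": force on the tool from outside, world axes, zero at the start; "ft_torque": the same for the moment, N m; "finger_gap": finger opening in m; "finger_force": force on a finger pad.
Only numpy, scipy, OpenCV 4.12 (cv2) and the standard library are available. Lean on these libraries where they do the work, as an engineer would, in place of code of your own. Each camera call takes 0.05 s, during which the arm holds its last target. There are 200 camera calls.

## Working session

There is one attempt and no reset: what is moved stays moved. The work goes in short steps, each a Python script; the robot and the scene stay as the last script left them, time stands still between calls to the robot, and variables do not carry over. Pictures are saved under pics/ and viewed, at most 10 in all, crops included, and the job is handed in when it is done.

```bash
mkdir -p pics
cat > h.py <<'E'
import numpy as np, cv2
from station import r
from scipy.spatial.transform import Rotation as R
def ray(f,u,v):
    K=np.array(f["intrinsics"]);a=np.array(f["attitude"],float)
    M=a if a.shape==(3,3) else R.from_quat(np.r_[a[1:],a[0]]).as_matrix()
    d=np.linalg.inv(K)@[u,v,1]
    return np.array(f["xyz"]),M@np.array([d[0],-d[1],-d[2]])
def at(f,u,v,z):
    o,d=ray(f,u,v); return o+d*(z-o[2])/d[2]
E
python3 - <<'E'
from h import *
s=r.state();print({k:np.round(s[k],3) for k in s})
for c in("top","scene"):
    f=r.grab_frame(c);cv2.imwrite(f"pics/{c}.png",f["frame"])
    print(c,{k:f[k] for k in f if k!="frame"})
    for n,z in(("yellow_top",.07),("red_top",.09),("blue_top",.06),("black_top",.1),("brush_jar",.1),("tape_roll",.025)):
        for d in r.silhouettes(c,n)[:2]:
            v,u=np.nonzero(d["region"]);print(n,round(d["score"],2),d["bbox"],at(f,u.mean(),v.mean(),z).round(3))
E
```

```text
{'time': np.float64(0.0), 'joint_positions': array([ 1.108,  0.379,  1.735,  0.   ,  1.029, -0.033]), 'dq': array([ 0.002, -0.002,  0.001, -0.   ,  0.002, -0.   ]), 'joint_efforts': array([-1.0000e-03, -7.6374e+01, -4.3437e+01,  6.5000e-02,  4.3000e-02,
       -0.0000e+00]), 'position': array([0.292, 0.636, 0.213]), 'eef_rot': array([-0.   ,  0.213,  0.977, -0.001]), 'ft_force': array([ 0.752,  0.135, -0.599]), 'ft_torque': array([-0.009,  0.026, -0.031]), 'finger_force': np.float64(0.0), 'finger_gap': np.float64(0.091)}
top {'intrinsics': array([[381.20540213,   0.        , 278.11695079],
       [  0.        , 381.20540213, 208.78372469],
       [  0.        ,   0.        ,   1.        ]]), 'xyz': array([0.40227247, 0.00144014, 1.18045721]), 'attitude': array([ 0.71027521,  0.05812507, -0.05187919, -0.69959928])}
yellow_top 0.82 [239.2, 172.5, 27.0, 28.9] [0.643 0.093 0.07 ]
red_top 0.73 [306.5, 199.2, 23.4, 27.3] [ 0.569 -0.099  0.09 ]
red_top 0.72 [363.4, 202.4, 25.7, 25.3] [ 0.556 -0.269  0.09 ]
blue_top 0.69 [310.3, 199.4, 18.5, 25.6] [ 0.574 -0.102  0.06 ]
black_top 0.9 [182.2,
[... 206 characters left out ...]
26,   0.        , 288.6388852 ],
       [  0.        , 539.80227826, 215.33954562],
       [  0.        ,   0.        ,   1.        ]]), 'xyz': array([1.41218961, 0.00383306, 1.4039018 ]), 'attitude': array([0.68751812, 0.19830074, 0.19883797, 0.6696709 ])}
yellow_top 0.92 [301.9, 229.7, 29.9, 22.9] [0.645 0.094 0.07 ]
red_top 0.8 [177.3, 202.0, 24.4, 21.0] [ 0.555 -0.265  0.09 ]
blue_top 0.71 [239.8, 210.2, 21.6, 25.4] [ 0.575 -0.101  0.06 ]
black_top 0.65 [360.7, 181.0, 21.8, 21.1] [0.502 0.25  0.1  ]
black_top 0.51 [182.1, 203.0, 28.7, 38.0] [ 0.59  -0.254  0.1  ]
brush_jar 0.72 [412.5, 168.5, 33.9, 47.8] [0.525 0.422 0.1  ]
tape_roll 0.73 [115.1, 223.8, 35.4, 30.0] [ 0.598 -0.451  0.025]
```

```bash
python3 -c "
import cv2
a=cv2.imread('pics/top.png')[130:280,90:470];b=cv2.imread('pics/scene.png')[150:280,90:470]
cv2.imwrite('pics/both.png',cv2.resize(cv2.vconcat([a,b]),None,fx=2.1,fy=2.1,interpolation=2))"
```

```text
(no output)
```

View pics/both.png

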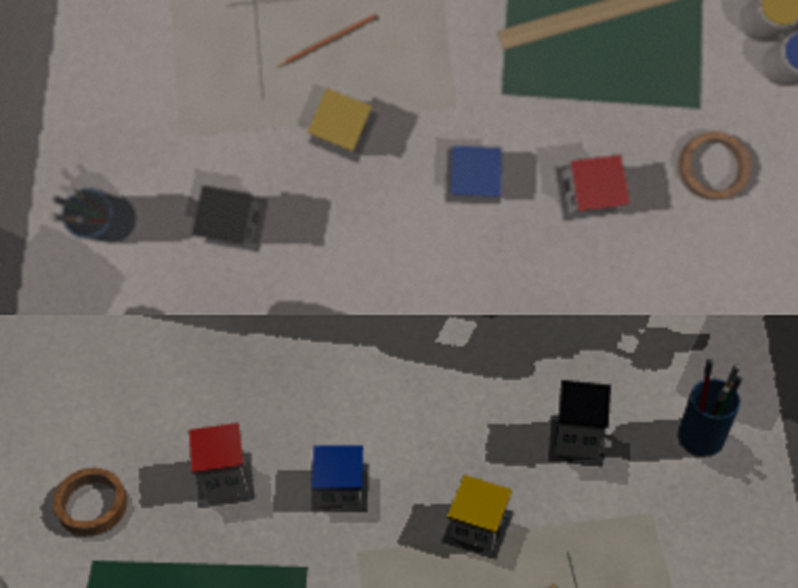

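The two cameras agree: yellow is at about (0.644, 0.093) and red at about (0.556, -0.266). The second red report in the top view was the blue roof, at (335, 210). Next I'll shut the fingers, hover over yellow and check the force noise.

```bash
cat >> h.py <<'E'
Q=[0,0,1,0]
def force(n=8):
    a=[]
    for _ in range(n): a.append(r.state()["ft_force"]); r.sleep(.015)
    a=np.array(a); return a.mean(0),a.std(0)
E
python3 - <<'E'
from h import *
r.gripper_close(5)
p=np.array(r.state()["position"]);r.move_linear(p+[0,0,.07],vel=.25)
r.movep([.644,.093,.2],Q); r.move_linear([.644,.093,.09],vel=.1); r.sleep(.2)
s=r.state();print(s["time"],s["position"],s["eef_rot"],s["finger_gap"])
print(force(),force())
t=r.state()["time"];r.move_linear([.644,.093,.088],vel=.02);print(r.state()["time"]-t,r.state()["position"],force())
f=r.grab_frame("scene");cv2.imwrite("pics/hover.png",cv2.resize(f["frame"][120:270,220:420],None,fx=3,fy=3))
E
```

```text
6.2667 [0.64422572 0.09306109 0.09050703] [ 3.57151625e-04 -3.28760844e-05  9.99999935e-01  3.72203269e-05] 0.0004084428656512592
(array([-0.09595977, -0.03789508,  0.28011214]), array([0.29032081, 0.31759887, 0.50385263])) (array([-0.38572604, -0.15314902, -0.11247528]), array([0.66959801, 0.64002038, 0.63550504]))
0.25 [0.64389046 0.09295851 0.08779674] (array([-0.20545085,  0.08866179,  0.26547718]), array([0.37544509, 0.50196999, 0.61967267]))
```

View pics/hover.png

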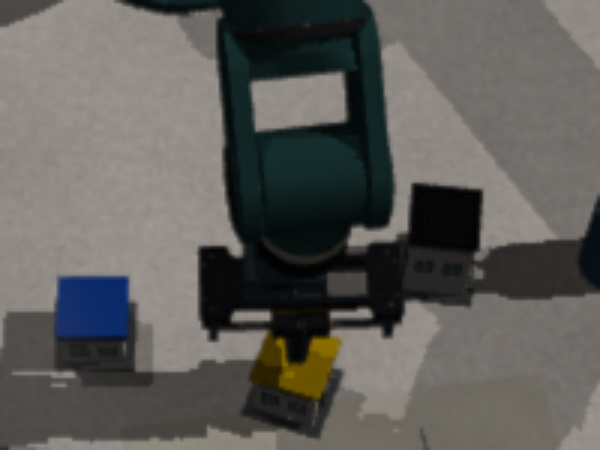

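The closed fingertips are over the yellow roof at about (297, 345) in the crop, and black and blue are clear of the hand. Force noise is about 0.6 N per sample, so averaging will do.

```bash
cat >> h.py <<'E'
def touch(x,y,top):
    r.move_linear([x,y,top+.005],vel=.05); r.sleep(.15)
    b=force(20)[0]; z=top+.003; print("base",b.round(2),r.state()["position"][2])
    while z>top-.005:
        r.move_linear([x,y,z],vel=.02); d=force(10)[0]-b
        print(round(z,4),r.state()["position"][2].round(4),d.round(2),round(r.state()["time"],2))
        if d[2]>.7: break
        z-=.001
    if d[2]<1.4: r.move_linear([x,y,z-.001],vel=.02)
    d=force(26)[0]-b; print("hold",d.round(2),r.state()["position"].round(4),round(r.state()["time"],2))
    r.move_linear([x,y,top+.01],vel=.05); r.move_linear([x,y,top+.11],vel=.15)
    print("end",r.state()["time"])
E
python3 - <<'E'
from h import *
touch(.644,.093,.07)
f=r.grab_frame("scene")
d=r.silhouettes("scene","yellow_top")[0];print(d["bbox"])
E
```

```text
base [-0.09  0.13  0.07] 0.07511016437783238
0.073 0.073 [ 0.25 -0.13 -0.1 ] 8.28
0.072 0.072 [ 0.09 -0.12 -0.35] 8.69
0.071 0.071 [ 0.03  0.17 -0.11] 9.11
0.07 0.0701 [0.53 0.18 0.94] 9.53
hold [ 0.54 -0.21  1.25] [0.644 0.093 0.069] 10.21
end 11.3917Traceback (most recent call last):
  File "<stdin>", line 4, in <module>
IndexError: list index out of range
```

Yellow was touched at about 1.25 N, at the expected height. Red is next.

Run:
```python
from h import *
r.movep([.556,-.267,.2],Q); r.move_linear([.556,-.267,.11],vel=.1)
touch(.556,-.267,.09)
r.movep([.45,.02,.35],Q); r.sleep(.3)
for c in("top","scene"):
    f=r.grab_frame(c);cv2.imwrite(f"pics/{c}2.png",f["frame"])
    for n,z in(("yellow_top",.07),("red_top",.09)):
        for d in r.silhouettes(c,n)[:2]:
            v,u=np.nonzero(d["region"]);print(c,n,round(d["score"],2),d["bbox"],at(f,u.mean(),v.mean(),z).round(3))
a=cv2.imread('pics/scene.png');cv2.imwrite('pics/cmp.png',cv2.resize(cv2.vconcat([a[150:280,90:470],f["frame"][150:280,90:470]]),None,fx=2.1,fy=2.1))
print(r.state()["time"])
```

```text
base [-0.11 -0.03 -0.08] 0.09508625775006581
0.093 0.093 [-0.07 -0.03  0.17] 15.28
0.092 0.092 [ 0.12 -0.    0.15] 15.69
0.091 0.091 [0.13 0.17 0.25] 16.11
0.09 0.09 [ 0.25 -0.07  1.05] 16.52
hold [ 0.54 -0.22  1.5 ] [ 0.556  -0.2671  0.089 ] 17.21
end 18.3917
top yellow_top 0.77 [239.0, 173.8, 28.3, 27.4] [0.643 0.093 0.07 ]
top red_top 0.82 [363.2, 205.3, 25.8, 21.8] [ 0.556 -0.269  0.09 ]
scene yellow_top 0.7 [302.2, 226.5, 29.4, 25.7] [0.643 0.095 0.07 ]
scene red_top 0.77 [177.8, 201.4, 26.8, 25.5] [ 0.558 -0.264  0.09 ]
scene red_top 0.68 [115.3, 221.5, 35.9, 34.7] [ 0.636 -0.427  0.09 ]
20.275
```

View pics/cmp.png

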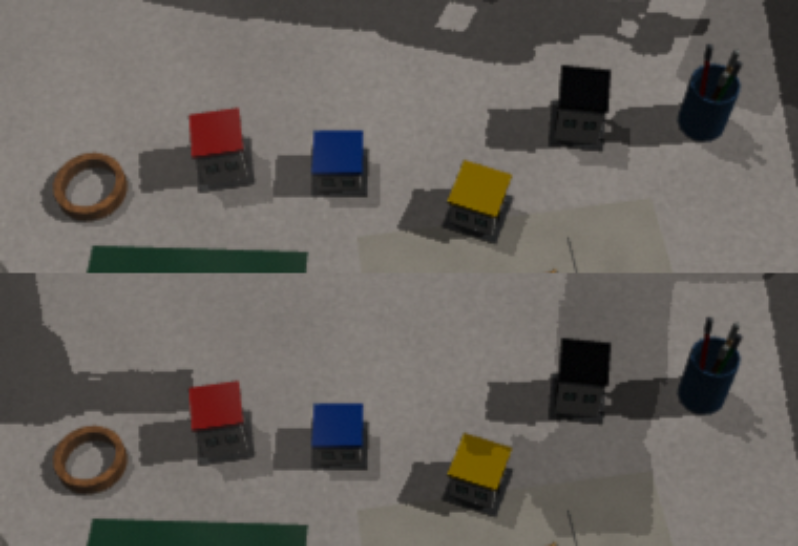

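In the before and after views, every model, the jar and the tape are at the same pixels (red 215,132, yellow 480,188 in the crop), so nothing moved. I'm handing the job in.

```bash
python3 -c "
from h import *
print(r.state()['position'],r.finish_job())"
```

```text
the job is handed in; nothing more can be done
[0.45000148 0.01997998 0.34997815] None
```

I rested the fingertips lightly on the yellow roof (about 1.3 N) and then the red roof (about 1.5 N), each for roughly half a second to a second. Nothing moved in the before and after pictures, the hand finished well clear, and the job was handed in at about 20 s.

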